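Jack a glued-up nest plate off its pins and leave the stoppers standing

ROBOT

A 6-joint arm with a two-finger parallel gripper is mounted at the origin on a cart in front of the work surface, level with it; the furniture and walls round the work are solid. World frame = base frame: x ahead of the robot, y to its left, z up, the work surface at z = 0. Lengths are in m, angles in rad, forces in N, time in s.
With the tool pointing down it reaches from about 0.3 to 0.875 m from the base axis. Payload 4.2 kg.
Tool frame: the origin (TCP) lies midway between the tips of the shut fingers; the grasp point (between the pads) lies 19 mm behind it; z points along the fingers, y is the line along which they close (so a half turn about z gives the same grasp; the last joint's range is limited). The gripper opens to 85 mm and grips with 20 to 120 N. Pads are 22 mm wide; open, the fingers measure 114 mm over their backs; the gripper's body (76 mm by 85 mm) begins 54 mm behind the grasp point. The pads swing forward as they close: fully open they stand 13 mm farther back than shut.
Start: joints at [-1.285, 0.32, 1.565, -0, 1.257, -0.02], TCP at [0.173, -0.548, 0.21] pointing down, gripper open.
Joint ranges: [-3.11, 3.11], [-0.84, 2.01], [0.21, 2.61], [-1.34, 4.49], [0.05, 2.63], [-2.56, 2.56]. Speed limits (rad/s): [2.57, 2.57, 3.14, 3.14, 3.14, 3.14].

INTERFACE

Orientations are given as a unit quaternion [w, x, y, z].
In Python, from bench import manip, eyes, finder gives the robot as it stands. The module is installed in compiled form; this text tells all that it offers.
- The arm moves only by the tool carry_out, never from a script. Its argument "deltas" is a list of rows, each a list of 3 entries, a list of its own where there are three numbers: the shift along the tool's x, y, z in mm, then the turn, a rotation vector about the tool's x, y, z in rad, then the opening, from 0 (shut) to 1 (fully open). In form: [[[dx, dy, dz], [rx, ry, rz], hand], ...]. A call has exactly 10 rows; each row shifts and turns the commanded pose from where the row before left it, along the tool's axes as they then stand; what a row does not reach is not made up. A row lasts 1/10 s, in which the tool goes at most 50 mm and 8.59 degrees, less where a joint would pass 70% of its speed; a pose out of reach is approached as far as the arm can. A call is refused whole if a number of a shift passes 50 or a number of a turn 0.15, either way. A call with a gripper value outside its range is refused whole. The fingers move at their own pace and stop on an object; "grip_force" is the grip in N (left out, the last holds). Time passes only in rows, so rows that do not move let the fingers close, or fill a call up. It gives the time, the measured TCP pose, the force, the opening and the grip force at its end, in the units of the state.
- manip.sense(): the state, without advancing time (a new reading comes with each control period).
- eyes.camera(name): name is "side" or "top"; returns a dict with "color" (400x640x3 uint8, red, green, blue), "intrinsics" (3x3 intrinsics, pixels), "distortion" ([k1, k2, p1, p2, k3] as OpenCV has them; the pictures are not rectified), "R" (3x3) and "t" (3): a world point X has camera coordinates R X + t. Camera axes: x right, y down, z forward; pixel columns grow to the right and rows downward; lengths in m; the calibration is good to about 2 mm. A picture is of the moment at which its call begins. There is no depth.
- manip.finish_job(): hands the job in; it is judged then, once.
Trained networks look in a picture, given as the dict that the camera call returned (one of the last four; its "shot" number tells which), for a name from the list of things; names that differ only in an ending like _2 or _b are one class to them, and where a whole thing is asked for, a point or a joint stands for the part that bears it (a point fixed in the world has none). Each returns a list of dicts, best first, with "score" (0 to 1); they miss things now and then, are a little off and sometimes report something else, mostly with a low value. They report only what shows in the picture. A call takes as long as a camera call.
- finder.find_in(picture, name): "xy" ([column, row] in pixels, amid what is visible of it).
The state is a dict: "time_s": time; "q": joint angles; "qvel": joint speeds; "joint_torque": joint torques, N m; "tcp_pos": TCP position; "tcp_rot": TCP orientation; "force": force on the tool from outside, world axes, zero at the start; "wrist_torque": the same for the moment, N m; "finger_gap": finger opening in m; "grip_force": force on a finger pad.
Only numpy, scipy, OpenCV 4.12 (cv2) and the standard library are available. Lean on these libraries where they do the work, as an engineer would, in place of code of your own. Each camera call takes 0.05 s, during which the arm holds its last target. There are 200 camera calls.

TASK

The glue on the four stoppers has set: turn the yellow quarter-turn wing until it lines up with its slot, then jack the white nest plate up level by pressing the two red levers down turn about, about half way at a time, until both are fully down and the plate stands proud of the side rails. Take it firmly by its long edges at the middle, lift it straight up off the pins and the wing without cocking it, so that all four stoppers stay standing in their pockets, and lay it flat, same side up, lengthwise in the middle of the black mat. Leave the carton, glue bottle, tape roll and stopper tray where they are.

Things in the scene. Friction and masses are not known exactly. Their poses are not given: they have to be found in the camera images.
- fixture: gluing fixture, fixed; dark sole 110 (x) x 336 (y) mm, 431 mm over the levers; origin at the centre of its underside, y along it. Aluminium side rails (x = +-34 to +-45 mm) rise to z = 43 mm, flush with the plate when down, so its edges cannot be gripped then. Two 10 mm steel locating pins at y = +-113 mm reach z = 75 mm (tapered tips). Turned up to 0.3 rad on the table.
- nest_plate: loose white plate, 60 (x) x 266 (y) x 12 mm, 0.26 to 0.46 kg; origin at the centre of its underside, at fixture z = 31 mm when down, axes as the fixture's. 11.6 mm holes on the pins, 24 mm holes round the stoppers, slot 14 (x) x 40 (y) mm for the wing. It binds when tilted: over 0.06 rad (15 mm end to end) against the fixture, while its underside is below fixture z = 70 mm, is a failure.
- wing (a joint): quarter-turn wing in the middle of the fixture, rad: yellow blade 32 mm long, 8 mm thick, from fixture z = 45 to 69 mm. At 0 it lies along fixture x, across the slot (locked); at 1.57, its stop, along y, in line with the slot, and the plate passes (within 0.15 rad). Grows anticlockwise from above; starts at 0 to 0.4; stays where left (friction 0.04 N m).
- wing_grip (a point): point on the wing's axis, at fixture z = 60 mm, 9 mm below the top of the blade; its x axis runs along the blade
- jack_left (a joint): lever at the fixture's +y end, rad; hinge along x at y = +149.6, z = 34 mm. Grows as its red pad is pressed down: starts at -0.12 to 0 (outer arm 19 degrees up at 0), 0.68 fully down. Its steel toe, 26 mm inside the hinge, raises that end of the plate: touches at about 0.02, lifts 8 mm at 0.33, 17 mm at 0.68. Stays where left; pressing takes 3 to 6 N.
- jack_left_pad (a point): middle of the top face of the left lever's red pad (28 x 32 mm), 54 mm out from the hinge, 4.5 mm above the arm's centre line; at fixture z = 56 mm with the lever at 0, 20 mm fully down
- jack_right (a joint): the same lever at the -y end, hinged at y = -149.6 mm
- jack_right_pad (a point): middle of the top face of the right lever's red pad, likewise
- stopper_0: wood-topped cork stopper standing head down in a 5 mm deep pocket at fixture y = -83 mm: head 40 mm wide and 13 mm high, shank 21 mm thick, 36 mm in all, 22 g; origin at the centre of its underside, at fixture z = 15 mm; the shank's end is at fixture z = 51 mm
- stopper_1: wood-topped cork stopper standing head down in a 5 mm deep pocket at fixture y = -37 mm: head 40 mm wide and 13 mm high, shank 21 mm thick, 36 mm in all, 22 g; origin at the centre of its underside, at fixture z = 15 mm; the shank's end is at fixture z = 51 mm
- stopper_2: wood-topped cork stopper standing head down in a 5 mm deep pocket at fixture y = +37 mm: head 40 mm wide and 13 mm high, shank 21 mm thick, 36 mm in all, 22 g; origin at the centre of its underside, at fixture z = 15 mm; the shank's end is at fixture z = 51 mm
- stopper_3: wood-topped cork stopper standing head down in a 5 mm deep pocket at fixture y = +83 mm: head 40 mm wide and 13 mm high, shank 21 mm thick, 36 mm in all, 22 g; origin at the centre of its underside, at fixture z = 15 mm; the shank's end is at fixture z = 51 mm
- mat: black rubber mat fixed to the table, 320 (x, its length) x 120 (y) x 5 (z) mm, origin at the centre of its underside; to the left or to the right of the fixture, turned up to 0.1 rad; the plate's y axis goes along the mat's x axis, either way round
- carton: tall white and red gift carton, 151 x 143 x 193 mm, loose; stands on the side of the fixture where the mat is not; origin at the centre of its underside
- glue_bottle: glue bottle, 47 mm wide, 130 mm high, loose, standing close in front of the fixture (towards the robot)
- tape_roll: white tape roll, 84 mm wide, 50 mm high, lying behind the fixture
- stopper_tray: small blue tray of stoppers, 78 x 112 x 56 mm, behind the fixture to the right

How it is judged:
By the outcome, as a careful person would: the job done as asked, in the order asked, and still so for the second after the job is handed in, with the robot touching nothing.
It also fails if it takes over 67 s, if anything falls off the work surface, if the arm or the gripper's body presses on something with over 40 N, if the wrist force passes 120 N, or if a joint passes its speed limit or range.

## Working session

There is one attempt and no reset: what is moved stays moved. The work goes in short steps, Python scripts to look and compute and a tool call to move; the robot and the scene stay as the last step left them, time stands still between calls to the robot, and variables do not carry over. Pictures are saved under pics/ and viewed, at most 10 in all, crops included, and the job is handed in when it is done.

Besides the shell and the picture viewer there is one more tool, called after ">>>" as name(argument=value, ...) on one line, values as JSON. carry_out: Moves the arm, as the interface text tells. Its arguments: {"type":"object","properties":{"deltas":{"type":"array"},"grip_force":{"type":"number"}},"required":["deltas"]}

```bash
mkdir -p pics; cat > h.py <<'E'
import numpy as np, cv2
from bench import manip, eyes, finder
def ray(p,xy):
    u=cv2.undistortPoints(np.array([[xy]],float),np.array(p["intrinsics"],float),np.array(p["distortion"],float))[0,0]
    R=np.array(p["R"]);t=np.array(p["t"])
    return -R.T@t, R.T@np.array([u[0],u[1],1.])
def at_z(p,xy,z):
    c,d=ray(p,xy); return c+d*(z-c[2])/d[2]
def proj(p,X):
    r,_=cv2.Rodrigues(np.array(p["R"],float))
    return cv2.projectPoints(np.array(X,float).reshape(-1,3),r,np.array(p["t"],float),np.array(p["intrinsics"],float),np.array(p["distortion"],float))[0][:,0]
def save(p,n): cv2.imwrite("pics/"+n,cv2.cvtColor(p["color"],cv2.COLOR_RGB2BGR))
E
python3 - <<'E'
from h import *
np.set_printoptions(precision=4,suppress=True)
P={n:eyes.camera(n) for n in("top","side")}
for n,p in P.items():
    save(p,n+"0.png"); print(n,(-np.array(p["R"]).T@p["t"]).round(3))
    for k in "fixture nest_plate wing_grip jack_left_pad jack_right_pad stopper_0 mat carton glue_bottle tape_roll stopper_tray".split():
        print(k,[(np.round(r["xy"],1).tolist(),round(r["score"],2)) for r in finder.find_in(p,k)][:5])
s=manip.sense();print({k:np.round(v,3) for k,v in s.items()})
E
```

```text
top [ 0.484 -0.008  1.487]
fixture [([305.7, 226.4], 0.84), ([359.5, 244.4], 0.71), ([441.0, 241.7], 0.65)]
nest_plate [([310.4, 226.5], 0.77)]
wing_grip [([330.7, 235.7], 0.51), ([294.3, 222.5], 0.16)]
jack_left_pad [([249.1, 207.0], 0.48)]
jack_right_pad [([359.0, 242.3], 0.71)]
stopper_0 [([180.2, 231.1], 0.61), ([296.1, 224.2], 0.44), ([359.8, 244.1], 0.26)]
mat [([440.3, 242.5], 0.87)]
carton [([182.7, 232.8], 0.94)]
glue_bottle [([315.6, 274.6], 0.66)]
tape_roll [([291.3, 185.5], 0.69), ([251.9, 208.1], 0.49)]
stopper_tray [([387.6, 156.1], 0.84)]
side [0.032 1.045 0.627]
fixture [([344.7, 221.3], 0.73), ([348.4, 225.5], 0.68)]
nest_plate [([344.8, 219.7], 0.61)]
wing_grip [([340.5, 218.8], 0.38)]
jack_left_pad []
jack_right_pad [([368.0, 200.8], 0.67)]
stopper_0 [([343.9, 220.1], 0.57)]
mat [([389.1, 187.0], 0.65)]
carton [([282.1, 264.8], 0.7), ([385.1, 225.8], 0.7)]
glue_bottle [([387.1, 221.7], 0.59)]
tape_roll [([297.7, 213.6], 0.64), ([337.3, 215.2], 0.48)]
stopper_tray [([314.3, 193.0], 0.68), ([385.9, 223.8], 0.48)]
{'time_s': np.float64(1.2), 'q': array([-1.285,  0.32 ,  1.565,  0.   ,  1.257, -0.02 ]), 'qvel': array([-0.001,  0.001,  0.   ,  0.   ,  0.001,  0.002]), 'joint_torque': array([ -0.001, -41.542, -23.442,  -0.   ,   0.   ,  -0.   ]), 'tcp_pos': array([ 0.173, -0.548,  0.21 ]), 'tcp_rot': array([0.   , 0.988, 0.152, 0.   ]), 'force': array([-0.211,  0.138,  0.034]), 'wrist_torque': array([ 0.01 , -0.014,  0.033]), 'grip_force': np.float64(0.0), 'finger_gap': np.float64(0.086)}
```

```bash
python3 - <<'E'
import cv2
a=cv2.imread("pics/top0.png")
c=cv2.resize(a[140:300,150:510],None,fx=2.2,fy=2.2,interpolation=cv2.INTER_CUBIC)
d=cv2.resize(a[190:260,230:380],None,fx=5.3,fy=5.3,interpolation=cv2.INTER_CUBIC)
cv2.imwrite("pics/c0.png",c);cv2.imwrite("pics/c1.png",d)
b=cv2.imread("pics/side0.png")
cv2.imwrite("pics/c2.png",cv2.resize(b[150:300,260:430],None,fx=4,fy=4,interpolation=cv2.INTER_CUBIC))
E
```

```text
(no output)
```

View pics/c0.png

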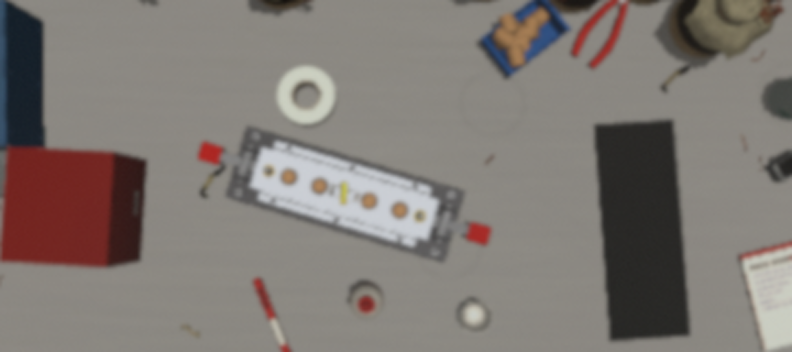

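View pics/c1.png

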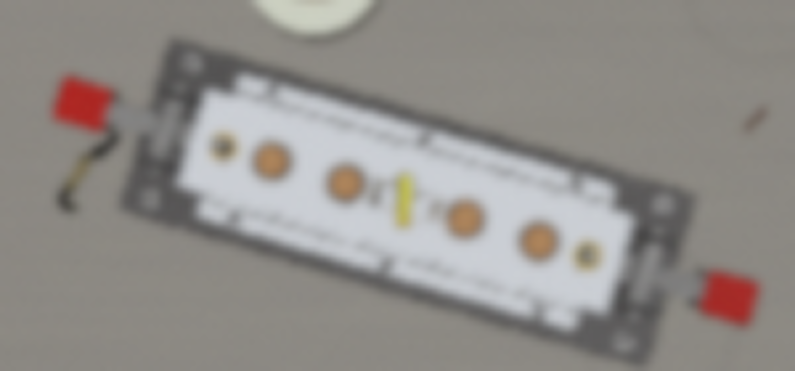

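View pics/c2.png

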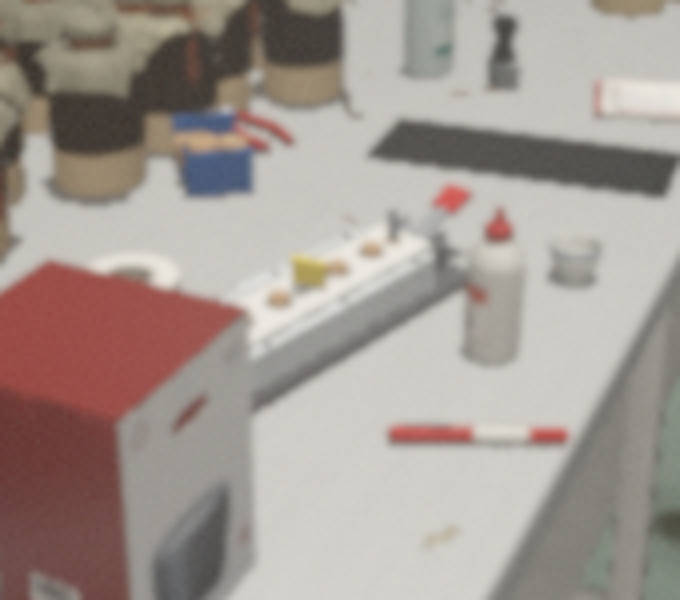

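The top picture shows the fixture with its left pad at pixel (249,207), its right pad at (359,242), and the yellow wing at about (306,227), standing upright in the image. The mat is on the right at (440,242). The bottle stands in front at (316,274), and the carton is on the left at (183,233). I'll fit the poses by colour.

```bash
cat >> h.py <<'E'
from scipy.optimize import least_squares
def comps(p,mask,amin=8,box=None):
    m=mask.astype(np.uint8)
    if box is not None:
        k=np.zeros_like(m);k[box[1]:box[3],box[0]:box[2]]=1;m&=k
    n,_,st,ce=cv2.connectedComponentsWithStats(m)
    return [(ce[i],int(st[i,4])) for i in range(1,n) if st[i,4]>=amin]
def hsv(p): 
    h=cv2.cvtColor(p["color"],cv2.COLOR_RGB2HSV).astype(int);return h[...,0],h[...,1],h[...,2]
E
python3 - <<'E'
from h import *
np.set_printoptions(precision=4,suppress=True)
p=eyes.camera("top");H,S,V=hsv(p)
B=(235,190,385,265)
red=comps(p,((H<5)|(H>174))&(S>150),8,B)
yel=comps(p,(H>24)&(H<34)&(S>110),5,B)
org=comps(p,(H>7)&(H<20)&(S>85),8,B)
mat=comps(p,(V<60),800,(400,180,500,310))
for n,c in zip("red yel org mat".split(),(red,yel,org,mat)): print(n,c)
# stoppers
W=np.array([at_z(p,c,0.051) for c,a in org if a>15]);W=W[np.argsort(W[:,1])];print(W)
if len(W)==4:
    y=np.array([-.083,-.037,.037,.083])
    f=lambda v:np.r_[W[:,0]-(v[0]-np.sin(v[2])*y),W[:,1]-(v[1]+np.cos(v[2])*y)]
    s=least_squares(f,[.4,0,-.2]);print("fix",s.x,s.fun*1000)
    x0,y0,t=s.x;R=np.array([[np.cos(t),-np.sin(t)],[np.sin(t),np.cos(t)]])
    for c,a in red:
        for z in(.045,.055,.06): print("pad",z,R.T@(at_z(p,c,z)[:2]-s.x[:2]))
m=((H>24)&(H<34)&(S>90));m[:190]=0;m[265:]=0;m[:,:300]=0;m[:,312:]=0
ys,xs=np.nonzero(m);P=np.array([at_z(p,(a,b),.069) for a,b in zip(xs,ys)])[:,:2]
print("wing c",P.mean(0));w,v=np.linalg.eigh(np.cov(P.T));print(np.sqrt(w),v[:,1],len(P))
m=((V<60)).astype(np.uint8);m[:,:400]=0;m[:,500:]=0;m[:180]=0;m[310:]=0
c=max(cv2.findContours(m,cv2.RETR_EXTERNAL,2)[0],key=cv2.contourArea)
Q=np.array([at_z(p,q[0],.005)[:2] for q in c]).astype(np.float32);print("mat",cv2.minAreaRect(Q*1000))
def circ(n,xy,z):print(n,at_z(p,xy,z))
circ("bottle top",(315.6,276),.13);circ("bottle low",(315.6,272),.03)
circ("carton right edge",(216,233),.193)
circ("cup",(365,283),.04)
E
```

```text
red [(array([245.0806, 209.0968]), 62), (array([367.0517, 245.6379]), 58)]
yel [(array([306., 227.]), 7)]
org [(array([281., 220.]), 21), (array([294.9 , 224.05]), 20), (array([317.1 , 230.95]), 20), (array([331.1 , 235.05]), 20)]
mat [(array([441.2054, 244.3692]), 3310)]
[[ 0.4903 -0.0459  0.051 ]
 [ 0.5027 -0.0019  0.051 ]
 [ 0.5235  0.068   0.051 ]
 [ 0.5357  0.1119  0.051 ]]
fix [ 0.513   0.033  -0.2813] [ 0.3466 -0.0963  0.1635 -0.4138  0.8244  0.6194 -0.5662 -0.8776]
pad 0.045 [-0.0001  0.2018]
pad 0.055 [-0.0002  0.2001]
pad 0.06 [-0.0002  0.1992]
pad 0.045 [ 0.0009 -0.2   ]
pad 0.055 [ 0.0008 -0.1989]
pad 0.06 [ 0.0007 -0.1984]
wing c [0.512 0.034]
[0.0016 0.007 ] [-0.9999  0.0145] 15
mat ((465.02496337890625, -405.0753173828125), (312.24176025390625, 113.25871276855469), 4.285061836242676)
bottle top [0.369  0.0007 0.13  ]
bottle low [0.3731 0.0014 0.03  ]
carton right edge [0.4914 0.2843 0.193 ]
cup [ 0.3411 -0.1541  0.04  ]
```

The fixture is at (0.513, 0.033) with yaw -0.281, and the wing lies roughly along world x (about 0.27 rad). The mat is at (0.465, -0.405) with yaw +0.075. I'll move over the wing.

>>> carry_out(deltas=[[[24,-41,10],[0,0,0.1],0.25],[[24,-41,10],[0,0,0.1],0.25],[[24,-41,10],[0,0,0.105],0.25],[[24,-41,5],[0,0,0],0.25],[[24,-41,5],[0,0,0],0.25],[[24,-41,5],[0,0,0],0.25],[[24,-41,5],[0,0,0],0.25],[[24,-41,0],[0,0,0],0.25],[[24,-41,0],[0,0,0],0.25],[[24,-41,0],[0,0,0],0.25]])

```text
time_s: 2.25
tcp_pos: [0.3869, -0.1248, 0.1603]
tcp_rot: [0.0, 1.0, 0.0, 0.001]
force: [1.0, -0.9, -0.3]
finger_gap: 0.0212
grip_force: 0.0
```

```bash
cat >> h.py <<'E'
from scipy.spatial.transform import Rotation as Ro
F=np.array([.513,.033]);YAW=-.2813
def fx(x,y,z):
    c,s=np.cos(YAW),np.sin(YAW);return np.array([F[0]+c*x-s*y,F[1]+s*x+c*y,z])
def to(X,phi=None,phi_now=None):
    s=manip.sense();q=s["tcp_rot"];R=Ro.from_quat([q[1],q[2],q[3],q[0]]).as_matrix()
    ph=np.arctan2(R[1,0],R[0,0]);c,sn=np.cos(YAW),np.sin(YAW)
    d=np.array(s["tcp_pos"])-[F[0],F[1],0]
    print("t %.2f tcp"%s["time_s"],np.round(s["tcp_pos"],4),"phi %.3f"%ph,"tilt",np.round(R[:2,2],3),"fix",np.round([c*d[0]+sn*d[1],-sn*d[0]+c*d[1],d[2]],4),"gap %.4f"%s["finger_gap"],"F",np.round(s["force"],1))
    print(" delta tool mm",np.round(R.T@(np.array(X)-s["tcp_pos"])*1000,1), "" if phi is None else "rz %.3f"%(ph-phi))
E
python3 -c "
from h import *
to(fx(0,0,.11),0)"
```

```text
t 2.25 tcp [ 0.3869 -0.1248  0.1603] phi 0.001 tilt [ 0.001 -0.001] fix [-0.0774 -0.1866  0.1603] gap 0.0212 F [ 1.  -0.9 -0.3]
 delta tool mm [ 126.2 -157.7   50.3] rz 0.001
```

>>> carry_out(deltas=[[[22,-30,5],[0,0,0],0.22],[[22,-30,5],[0,0,0],0.22],[[22,-30,5],[0,0,0],0.22],[[20,-28,5],[0,0,0],0.22],[[15,-18,10],[0,0,0],0.22],[[10,-10,10],[0,0,0],0.22],[[4,-4,10],[0,0,0],0.22],[[0,0,0],[0,0,0],0.22],[[0,0,0],[0,0,0],0.22],[[0,0,0],[0,0,0],0.22]])

```text
time_s: 3.25
tcp_pos: [0.5007, 0.0227, 0.1103]
tcp_rot: [0.0, 1.0, -0.0, 0.0]
force: [-0.3, -0.8, -0.2]
finger_gap: 0.0188
grip_force: 0.0
```

```bash
python3 -c "
from h import *
to(fx(0,0,.048),0)
for n in ('side','top'):
    p=eyes.camera(n);print(n,[(np.round(r['xy'],1),round(r['score'],2)) for r in finder.find_in(p,'wing_grip')],proj(p,fx(0,0,.060)))
"
```

```text
t 3.25 tcp [0.5007 0.0227 0.1103] phi -0.000 tilt [ 0. -0.] fix [-0.009  -0.0133  0.1103] gap 0.0188 F [-0.3 -0.8 -0.2]
 delta tool mm [ 12.3 -10.3  62.3] rz -0.000
side [(array([338.9, 216.6]), 0.39)] [[336.83805345 216.7368582 ]]
top [] [[305.93067382 227.45904434]]
```

>>> carry_out(deltas=[[[12,-10,5],[0,0,0],0.2],[[0,0,20],[0,0,0],0.2],[[0,0,20],[0,0,0],0.2],[[0,0,12],[0,0,0],0.2],[[0,0,5],[0,0,0],0.2],[[0,0,0],[0,0,0],0.2],[[0,0,0],[0,0,0],0.0],[[0,0,0],[0,0,0],0.0],[[0,0,0],[0,0,0],0.0],[[0,0,0],[0,0,0],0.0]], grip_force=40)

```text
time_s: 4.45
tcp_pos: [0.5132, 0.0336, 0.0484]
tcp_rot: [0.0, 1.0, 0.0, 0.001]
force: [-0.5, 0.4, 0.3]
finger_gap: 0.0
grip_force: 0.0
```

```bash
python3 -c "
from h import *
to(fx(0,0,.048),0)
p=eyes.camera('side');cv2.imwrite('pics/s1.png',cv2.cvtColor(cv2.resize(p['color'][140:260,270:410],None,fx=5,fy=5,interpolation=cv2.INTER_CUBIC),cv2.COLOR_RGB2BGR))
"
```

```text
t 4.45 tcp [0.5132 0.0336 0.0484] phi 0.001 tilt [ 0.001 -0.   ] fix [0.0001 0.0006 0.0484] gap 0.0000 F [-0.5  0.4  0.3]
 delta tool mm [-0.2  0.6  0.4] rz 0.001
```

View pics/s1.png

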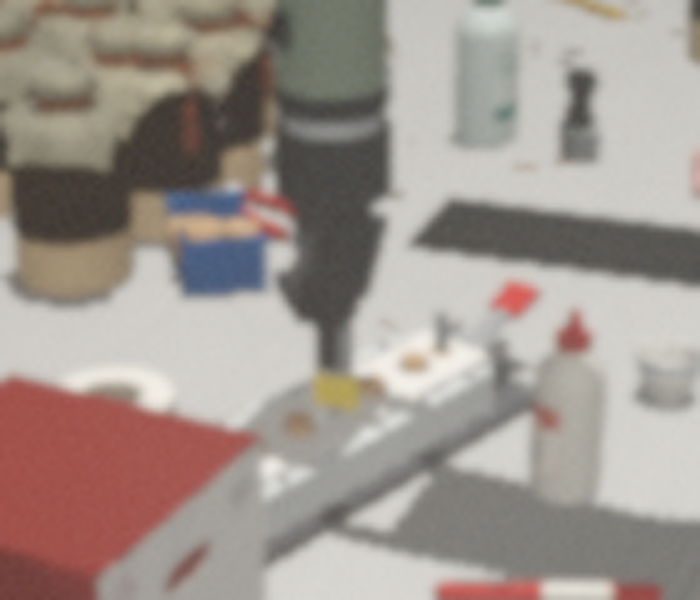

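The side view shows the closed fingers ending at or behind the yellow blade, at (337,218) in full-image pixels, and not straddling it. I'll check the blade position by triangulation.

```bash
python3 - <<'E'
from h import *
np.set_printoptions(precision=2,suppress=True)
p=eyes.camera("side");t=eyes.camera("top")
def ye(p,b):
    H,S,V=hsv(p);m=((H>22)&(H<35)&(S>100));k=np.zeros_like(m);k[b[1]:b[3],b[0]:b[2]]=1;m&=k
    ys,xs=np.nonzero(m);print(len(xs),xs.mean() if len(xs) else 0,ys.mean() if len(xs) else 0,(xs.min(),xs.max(),ys.min(),ys.max()) if len(xs) else 0)
ye(p,(315,200,365,235));ye(t,(290,215,325,240))
for a in(0,.28,.8,1.57):
    c,s=np.cos(a)*.016,np.sin(a)*.016
    print(a,[proj(p,fx(i*c,i*s,z))[0] for i in(-1,1) for z in(.045,.069)])
print("tcp",proj(p,manip.sense()["tcp_pos"]), "stop", proj(p,[fx(0,y,.051) for y in(-.083,-.037,.037,.083)]))
print(finder.find_in(p,"stopper_0"))
q=p["color"][195:235,318:360];print(cv2.cvtColor(q,cv2.COLOR_RGB2GRAY)[::2,::2])
E
```

```text
33 337.09090909090907 217.72727272727272 (np.int64(334), np.int64(340), np.int64(215), np.int64(220))
0 0 0 0
0 [array([340.5 , 222.16]), array([340.45, 215.72]), array([333.32, 219.32]), array([333.23, 212.95])]
0.28 [array([341.22, 221.64]), array([341.18, 215.2 ]), array([332.59, 219.83]), array([332.48, 213.45])]
0.8 [array([341.63, 220.52]), array([341.6 , 214.11]), array([332.13, 220.94]), array([332.02, 214.53])]
1.57 [array([340.  , 219.07]), array([339.96, 212.7 ]), array([333.71, 222.42]), array([333.61, 215.97])]
tcp [[336.79 219.97]] stop [[352.53 210.86]
 [344.01 215.36]
 [329.43 223.06]
 [319.77 228.16]]
[{'xy': [370.1, 199.7], 'score': 0.18}]
[[ 93  94 124 167 108  96  83  79  75  73  72  78  81 149 199 204 205 207
  205 206 206]
 [114 116 138 173 113  89  78  75  77  76  76  79  91 169 204 205 205 206
  206 206 205]
 [191 191 193 198 156  90  76  71  75  75  79  86 142 194 205 207 207 205
  206 206 205]
 [206 205 206 205 191 124  76  76  73  74  77 104 184 205 207 207 207 206
  206 203 199]
 [206 206 207 206 205 176 110  91  78  75  81 141 198 205 200 204 207 206
  20
[... 646 characters left out ...]
3 183 164 154 155 161 160 157 159 156 152 150 154 180 194 208
  195 210 204]
 [208 212 182 158 156 151 152 158 162 152 155 159 159 162 181 169 172 165
  161 176 166]
 [211 184 159 159 151 131 131 149 163 152 155 157 158 167 196 209 205 174
  157 157 158]
 [173 154 155 157 146 136 136 141 155 157 157 161 184 197 196 200 173 160
  157 157 156]
 [115 125 146 156 153 152 149 153 158 161 161 181 214 210 180 163 159 158
  157 152 143]
 [118 138 145 157 158 157 157 158 161 160 172 197 186 164 160 159 158 154
  142 128 119]
 [148 160 180 197 175 161 160 157 157 154 166 167 159 159 160 159 153 136
  113  96 110]
 [158 163 209 231 210 190 190 173 156 155 157 159 158 160 156 144 134 122
  114 109 124]]
```

>>> carry_out(deltas=[[[0,0,0],[0,0,0],0.2],[[0,0,0],[0,0,0],0.2],[[0,0,0],[0,0,0],0.2],[[0,0,0],[0,0,0],0.2],[[0,0,-10],[0,0,0],0.2],[[0,0,-20],[0,0,0],0.2],[[0,0,-20],[0,0,0],0.2],[[0,0,0],[0,0,0],0.2],[[0,0,0],[0,0,0],0.2],[[0,0,0],[0,0,0],0.2]])

```text
time_s: 5.65
tcp_pos: [0.5122, 0.0335, 0.0972]
tcp_rot: [0.0, 1.0, 0.0, -0.001]
force: [-1.3, -0.3, 0.0]
finger_gap: 0.0171
grip_force: 0.0
```

```bash
python3 -c "
from h import *
p=eyes.camera('side');cv2.imwrite('pics/s2.png',cv2.cvtColor(cv2.resize(p['color'][140:260,270:410],None,fx=5,fy=5,interpolation=cv2.INTER_CUBIC),cv2.COLOR_RGB2BGR))
to(fx(0,0,.048),0)
T=manip.sense()['tcp_pos']
print(proj(p,T),proj(p,[T+[a,b*.042,.073] for a in(-.038,.038) for b in(-1,1)]).round(1).tolist())
H,S,V=hsv(p);m=((H>22)&(H<35)&(S>100));m[:200]=0;m[235:]=0;m[:,:315]=0;m[:,365:]=0
ys,xs=np.nonzero(m);print(len(xs),xs.mean(),ys.mean(),xs.min(),xs.max(),ys.min(),ys.max())
"
```

```text
t 5.70 tcp [0.5122 0.0335 0.097 ] phi 0.001 tilt [-0.002 -0.   ] fix [-0.0009  0.0003  0.097 ] gap 0.0173 F [-0.3  0.1  0.4]
 delta tool mm [ 0.9  0.5 49. ] rz 0.001
[[336.88686418 206.8122957 ]] [[352.7, 183.6], [342.0, 192.9], [331.7, 180.2], [320.2, 189.1]]
33 336.93939393939394 217.6969696969697 334 340 215 220
```

View pics/s2.png

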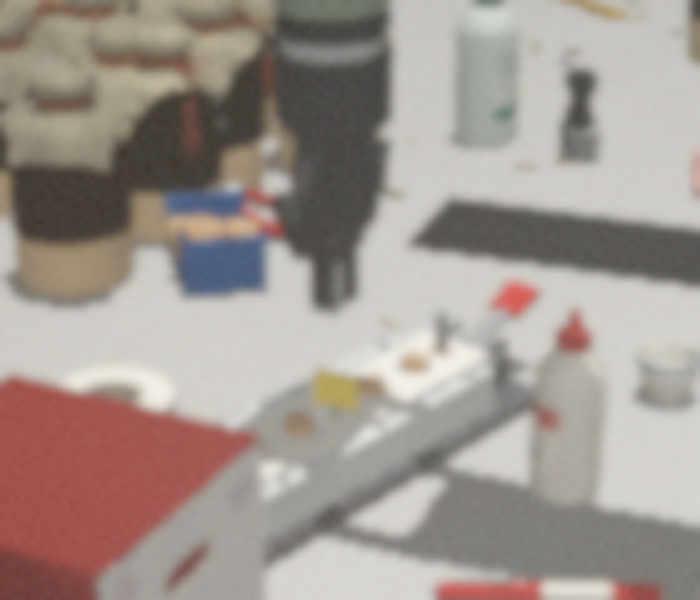

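The picture shows the fingertip bottom at about (337,202), while the TCP projects to row 207. The tips therefore stand roughly 20 mm higher than the TCP reading, so the fingers closed above the blade at (337,218). I'll go deeper in steps while watching the force.

>>> carry_out(deltas=[[[1,0,20],[0,0,0],0.2],[[0,0,20],[0,0,0],0.2],[[0,0,6],[0,0,0],0.2],[[0,0,5],[0,0,0],0.2],[[0,0,3],[0,0,0],0.2],[[0,0,2],[0,0,0],0.2],[[0,0,0],[0,0,0],0.0],[[0,0,0],[0,0,0],0.0],[[0,0,0],[0,0,0],0.0],[[0,0,0],[0,0,0],0.0]], grip_force=40)

```text
time_s: 6.7
tcp_pos: [0.5142, 0.0335, 0.0421]
tcp_rot: [0.0, 1.0, 0.0, 0.0]
force: [-0.8, -0.8, -0.7]
finger_gap: 0.0061
grip_force: 40.1
```

>>> carry_out(deltas=[[[0,0,0],[0,0,0],0.2],[[0,0,0],[0,0,0],0.2],[[0,0,0],[0,0,0],0.2],[[0,0,4],[0,0,0],0.2],[[0,0,4],[0,0,0],0.2],[[0,0,0],[0,0,0],0.2],[[0,0,0],[0,0,0],0.0],[[0,0,0],[0,0,0],0.0],[[0,0,0],[0,0,0],0.0],[[0,0,0],[0,0,0],0.0]], grip_force=40)

```text
time_s: 7.7
tcp_pos: [0.5137, 0.0334, 0.0337]
tcp_rot: [0.0, 1.0, 0.0, -0.0]
force: [-0.3, -1.0, -2.7]
finger_gap: 0.0068
grip_force: 41.7
```

```bash
python3 -c "
from h import *
to(fx(0,0,.034),1.27)
s=manip.sense();print(s['wrist_torque'],s['grip_force'])"
```

```text
t 7.70 tcp [0.5137 0.0334 0.0337] phi 0.001 tilt [-0.001 -0.   ] fix [0.0005 0.0006 0.0337] gap 0.0068 F [-0.3 -1.  -2.7]
 delta tool mm [-0.7  0.4 -0.3] rz -1.269
[-0.11327466 -0.0154092  -0.02261985] 41.747292280197144
```

>>> carry_out(deltas=[[[0,0,0],[0,0,-0.13],0.0],[[0,0,0],[0,0,-0.13],0.0],[[0,0,0],[0,0,-0.13],0.0],[[0,0,0],[0,0,-0.13],0.0],[[0,0,0],[0,0,-0.13],0.0],[[0,0,0],[0,0,-0.13],0.0],[[0,0,0],[0,0,-0.13],0.0],[[0,0,0],[0,0,-0.13],0.0],[[0,0,0],[0,0,-0.13],0.0],[[0,0,0],[0,0,-0.11],0.0]])

```text
time_s: 8.7
tcp_pos: [0.5128, 0.0345, 0.0336]
tcp_rot: [-0.001, 0.801, 0.599, -0.0]
force: [-2.7, 3.4, -1.2]
finger_gap: 0.0067
grip_force: 42.0
```

```bash
python3 -c "
from h import *
to(fx(0,0,.034),1.289)
s=manip.sense();print(s['wrist_torque'],s['grip_force'],s['q'])"
```

```text
t 8.70 tcp [0.5128 0.0345 0.0336] phi 1.284 tilt [-0.002  0.002] fix [-0.0007  0.0014  0.0336] gap 0.0067 F [-2.7  3.4 -1.2]
 delta tool mm [-1.4  0.7 -0.4] rz -0.005
[ 0.59602574  0.38058397 -0.08945455] 41.98306202888489 [0.04371835 0.40792025 1.93935458 0.00249815 0.79672394 0.32826989]
```

>>> carry_out(deltas=[[[0,0,0],[0,0,0],0.2],[[0,0,0],[0,0,0],0.2],[[0,0,-5],[0,0,0],0.2],[[0,0,-25],[0,0,0],0.2],[[5,0,-30],[0,0,0],0.2],[[40,0,0],[0,0,0],0.0],[[45,0,0],[0,0,0],0.0],[[45,0,0],[0,0,0],0.0],[[45,0,0],[0,0,0],0.0],[[20,1,0],[0,0,0],0.0]])

```text
time_s: 9.7
tcp_pos: [0.5734, 0.2286, 0.0946]
tcp_rot: [0.0, 0.802, 0.598, 0.002]
force: [-0.1, -1.0, 0.7]
finger_gap: 0.0001
grip_force: 0.0
```

```bash
python3 - <<'E'
from h import *
np.set_printoptions(precision=3,suppress=True)
to(fx(0,.202,.06),1.289)
p=eyes.camera("top");H,S,V=hsv(p)
m=((H>24)&(H<34)&(S>90));m[:190]=0;m[265:]=0;m[:,:298]=0;m[:,314:]=0
ys,xs=np.nonzero(m);P=np.array([at_z(p,(a,b),.069) for a,b in zip(xs,ys)])[:,:2]
w,v=np.linalg.eigh(np.cov(P.T));d=v[:,1];print(len(P),"wing",P.mean(0),"angle",(np.arctan2(d[1],d[0])-YAW)%np.pi)
s=eyes.camera("side")
print("tcp top",proj(p,manip.sense()["tcp_pos"]),"side",proj(s,manip.sense()["tcp_pos"]))
cv2.imwrite('pics/s3.png',cv2.cvtColor(np.hstack([cv2.resize(a[y0:y0+75,x0:x0+75],None,fx=5,fy=5,interpolation=cv2.INTER_CUBIC) for a,x0,y0 in((s["color"],285,170),(p["color"],255,200))]),cv2.COLOR_RGB2BGR))
E
```

```text
t 9.70 tcp [0.573 0.229 0.095] phi 1.282 tilt [0.003 0.002] fix [0.004 0.205 0.095] gap 0.0001 F [-0.1 -1.   0.7]
 delta tool mm [-2.8 -3.8 34.6] rz -0.007
17 wing [0.513 0.032] angle 1.586094676646511
tcp top [[242.277 206.737]] side [[290.203 229.765]]
```

View pics/s3.png

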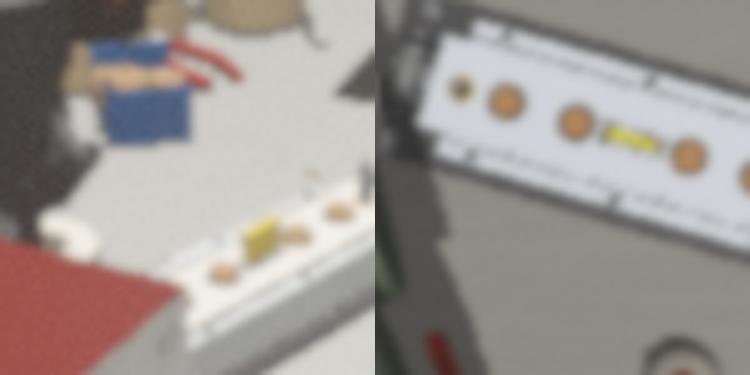

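The wing is turned to about 1.57, in line with the slot. Next I'll press the left lever about half way.

>>> carry_out(deltas=[[[-3,-4,15],[0,0,-0.007],0.0],[[0,0,20],[0,0,0],0.0],[[0,0,15],[0,0,0],0.0],[[0,0,8],[0,0,0],0.0],[[0,0,4],[0,0,0],0.0],[[0,0,4],[0,0,0],0.0],[[0,0,3],[0,0,0],0.0],[[0,0,2],[0,0,0],0.0],[[0,0,1],[0,0,0],0.0],[[0,0,0],[0,0,0],0.0]])

```text
time_s: 10.8
tcp_pos: [0.5682, 0.2235, 0.0223]
tcp_rot: [0.0, 0.8, 0.6, 0.001]
force: [0.8, 1.8, 3.1]
finger_gap: 0.0
grip_force: 1.6
```

```bash
python3 -c "
from h import *
to(fx(0,.202,.0165),1.289)"
```

```text
t 10.80 tcp [0.5682 0.2235 0.0223] phi 1.288 tilt [0.002 0.001] fix [1.000e-04 1.983e-01 2.230e-02] gap 0.0000 F [0.8 1.8 3.1]
 delta tool mm [ 3.7 -0.2  5.8] rz -0.001
```

>>> carry_out(deltas=[[[2,0,3],[0,0,0],0.0],[[0,0,3],[0,0,0],0.0],[[0,0,0],[0,0,0],0.0],[[0,0,-30],[0,0,0],0.0],[[0,0,-45],[0,0,0],0.0],[[-40,0,-5],[0,0,0],0.0],[[-45,0,0],[0,0,0],0.0],[[-45,0,0],[0,0,0],0.0],[[-45,0,0],[0,0,0],0.0],[[-45,0,0],[0,0,0],0.0]])

```text
time_s: 11.8
tcp_pos: [0.5048, 0.0125, 0.0951]
tcp_rot: [-0.001, 0.8, 0.6, -0.001]
force: [0.3, -0.4, -0.2]
finger_gap: -0.0001
grip_force: 0.0
```

```bash
python3 - <<'E'
from h import *
to(fx(0,-.202,.09),1.289)
p=eyes.camera("top");H,S,V=hsv(p);print(comps(p,((H<5)|(H>174))&(S>150),8,(235,190,385,265)))
s=eyes.camera("side");H,S,V=hsv(s);print(comps(s,((H<5)|(H>174))&(S>150),8,(355,190,380,215)))
for z in(.062,.056,.0385,.02):
    print(z,proj(p,fx(0,.202,z)),proj(s,fx(0,-.202,z)))
E
```

```text
t 11.80 tcp [0.5048 0.0125 0.0951] phi 1.288 tilt [-0.002  0.   ] fix [-0.0022 -0.022   0.0951] gap -0.0001 F [ 0.3 -0.4 -0.2]
 delta tool mm [-180.     2.5    5.2] rz -0.001
[(array([244.94915254, 209.16949153]), 59), (array([367.08474576, 245.71186441]), 59)]
[]
0.062 [[244.16210062 208.74092922]] [[372.90902373 197.4102981 ]]
0.056 [[244.47228098 208.85797326]] [[372.86073785 198.8931583 ]]
0.0385 [[245.36247669 209.19386375]] [[372.72044001 203.18799052]]
0.02 [[246.28072583 209.54031205]] [[372.57299628 207.6798277 ]]
```

>>> carry_out(deltas=[[[-45,1,0],[0,0,0],0.0],[[-45,1,0],[0,0,0],0.0],[[-45,0,0],[0,0,0],0.0],[[-38,0,0],[0,0,0],0.0],[[-7,0,20],[0,0,0],0.0],[[0,0,25],[0,0,0],0.0],[[0,0,15],[0,0,0],0.0],[[0,0,8],[0,0,0],0.0],[[0,0,6],[0,0,0],0.0],[[0,0,4],[0,0,0],0.0]])

```text
time_s: 12.9
tcp_pos: [0.4582, -0.1593, 0.0178]
tcp_rot: [-0.0, 0.8, 0.601, -0.0]
force: [-2.3, -1.2, 4.0]
finger_gap: -0.0
grip_force: 2.0
```

```bash
python3 - <<'E'
from h import *
to(fx(0,-.202,.0165),1.289)
E
```

```text
t 12.90 tcp [ 0.4582 -0.1593  0.0178] phi 1.289 tilt [-0. -0.] fix [ 0.0008 -0.1999  0.0178] gap -0.0000 F [-2.3 -1.2  4. ]
 delta tool mm [-2.1 -0.8  1.3] rz -0.000
```

>>> carry_out(deltas=[[[0,0,1],[0,0,0],0.0],[[0,0,-30],[0,0,0],0.0],[[0,0,-48],[0,0,0],0.0],[[45,0,0],[0,0,0],0.0],[[45,0,0],[0,0,0],0.0],[[45,0,0],[0,0,0],0.0],[[45,0,0],[0,0,0],0.0],[[45,0,0],[0,0,0],0.0],[[45,0,0],[0,0,0],0.0],[[45,0,0],[0,0,0],0.0]])

```text
time_s: 13.9
tcp_pos: [0.5465, 0.1455, 0.0952]
tcp_rot: [-0.0, 0.8, 0.6, 0.001]
force: [1.3, -0.2, -0.5]
finger_gap: 0.0002
grip_force: 0.0
```

```bash
python3 - <<'E'
from h import *
to(fx(0,.202,.09),1.289)
s=eyes.camera("side");H,S,V=hsv(s);print(comps(s,((H<6)|(H>172))&(S>120),4,(355,185,385,215)))
E
```

```text
t 13.90 tcp [0.5465 0.1455 0.0952] phi 1.288 tilt [0.001 0.001] fix [0.0009 0.1174 0.0952] gap 0.0002 F [ 1.3 -0.2 -0.5]
 delta tool mm [84.6 -1.   5.3] rz -0.001
[(array([373.25, 203.75]), 8), (array([383.6, 206.8]), 5)]
```

>>> carry_out(deltas=[[[43,-1,0],[0,0,0],0.0],[[42,0,0],[0,0,0],0.0],[[0,0,25],[0,0,0],0.0],[[0,0,30],[0,0,0],0.0],[[0,0,15],[0,0,0],0.0],[[0,0,7],[0,0,0],0.0],[[0,0,5],[0,0,0],0.0],[[0,0,5],[0,0,0],0.0],[[0,0,4],[0,0,0],0.0],[[0,0,2],[0,0,0],0.0]])

```text
time_s: 14.95
tcp_pos: [0.5694, 0.2249, 0.0033]
tcp_rot: [0.0, 0.8, 0.6, 0.001]
force: [-2.5, -0.1, 5.3]
finger_gap: 0.0004
grip_force: 2.4
```

Continuing down to feel the stop, in 1 mm steps.

>>> carry_out(deltas=[[[0,0,1],[0,0,0],0.0],[[0,0,1],[0,0,0],0.0],[[0,0,1],[0,0,0],0.0],[[0,0,1],[0,0,0],0.0],[[0,0,1],[0,0,0],0.0],[[0,0,0],[0,0,0],0.0],[[0,0,0],[0,0,0],0.0],[[0,0,0],[0,0,0],0.0],[[0,0,0],[0,0,0],0.0],[[0,0,0],[0,0,0],0.0]])

```text
time_s: 15.95
tcp_pos: [0.5699, 0.225, 0.0012]
tcp_rot: [0.001, 0.8, 0.6, 0.002]
force: [-6.0, -2.5, 19.0]
finger_gap: 0.0001
grip_force: 8.5
```

>>> carry_out(deltas=[[[0,0,-15],[0,0,0],0.0],[[0,0,-35],[0,0,0],0.0],[[0,0,-45],[0,0,0],0.0],[[-45,0,0],[0,0,0],0.0],[[-45,0,0],[0,0,0],0.0],[[-45,0,0],[0,0,0],0.0],[[-45,0,0],[0,0,0],0.0],[[-45,0,0],[0,0,0],0.0],[[-45,0,0],[0,0,0],0.0],[[-45,0,0],[0,0,0],0.0]])

```text
time_s: 16.95
tcp_pos: [0.4813, -0.0795, 0.0931]
tcp_rot: [0.001, 0.8, 0.6, 0.001]
force: [0.5, 0.6, 0.8]
finger_gap: -0.0001
grip_force: 0.0
```

```bash
python3 - <<'E'
from h import *
to(fx(0,-.202,.004),1.289)
E
```

```text
t 16.95 tcp [ 0.4813 -0.0795  0.0931] phi 1.288 tilt [ 0.004 -0.001] fix [ 0.0007 -0.1169  0.0931] gap -0.0001 F [0.5 0.6 0.8]
 delta tool mm [-85.2  -0.9  89.1] rz -0.001
```

>>> carry_out(deltas=[[[-43,-1,0],[0,0,0],0.0],[[-42,0,0],[0,0,0],0.0],[[0,0,25],[0,0,0],0.0],[[0,0,30],[0,0,0],0.0],[[0,0,15],[0,0,0],0.0],[[0,0,7],[0,0,0],0.0],[[0,0,5],[0,0,0],0.0],[[0,0,5],[0,0,0],0.0],[[0,0,5],[0,0,0],0.0],[[0,0,2],[0,0,0],0.0]])

```text
time_s: 17.95
tcp_pos: [0.457, -0.1588, 0.0007]
tcp_rot: [0.001, 0.8, 0.6, 0.001]
force: [-8.8, 2.8, 34.4]
finger_gap: 0.0001
grip_force: 16.4
```

>>> carry_out(deltas=[[[0,0,1],[0,0,0],0.0],[[0,0,1],[0,0,0],0.0],[[0,0,0],[0,0,0],0.0],[[0,0,0],[0,0,0],0.0],[[0,0,0],[0,0,0],0.0],[[0,0,0],[0,0,0],0.0],[[0,0,0],[0,0,0],0.0],[[0,0,0],[0,0,0],0.0],[[0,0,0],[0,0,0],0.0],[[0,0,0],[0,0,0],0.0]])

```text
time_s: 18.95
tcp_pos: [0.4571, -0.1588, 0.0006]
tcp_rot: [0.001, 0.8, 0.6, 0.001]
force: [-10.4, 4.7, 35.9]
finger_gap: 0.0003
grip_force: 16.8
```

>>> carry_out(deltas=[[[0,0,-10],[0,0,0],0.0],[[0,0,-40],[0,0,0],0.0],[[0,0,-46],[0,0,0],0.0],[[45,0,0],[0,0,0],1.0],[[45,0,0],[0,0,0],1.0],[[45,0,0],[0,0,0],1.0],[[45,0,0],[0,0,0],1.0],[[20,0,0],[0,0,0],1.0],[[0,0,0],[0,0,0],1.0],[[0,0,0],[0,0,0],1.0]])

```text
time_s: 19.95
tcp_pos: [0.5125, 0.0332, 0.0925]
tcp_rot: [0.001, 0.799, 0.601, 0.0]
force: [-0.3, -0.2, 1.2]
finger_gap: 0.0853
grip_force: 0.0
```

```bash
python3 - <<'E'
from h import *
to(fx(0,0,.03),1.289)
p=eyes.camera("top");s=eyes.camera("side")
H,S,V=hsv(s);print(comps(s,((H<6)|(H>172))&(S>120),4,(355,185,385,215)))
H,S,V=hsv(p);print(comps(p,((H<5)|(H>174))&(S>150),8,(235,190,385,265)))
cv2.imwrite('pics/s4.png',cv2.cvtColor(cv2.resize(s['color'][150:250,280:400],None,fx=6,fy=6,interpolation=cv2.INTER_CUBIC),cv2.COLOR_RGB2BGR))
E
```

```text
t 19.95 tcp [0.5125 0.0332 0.0925] phi 1.289 tilt [ 0.001 -0.   ] fix [-0.0005  0.0001  0.0925] gap 0.0853 F [-0.3 -0.2  1.2]
 delta tool mm [-0.1  0.5 62.5] rz 0.000
[]
[(array([246.54166667, 209.70833333]), 48), (array([366.23529412, 245.70588235]), 51)]
```

View pics/s4.png

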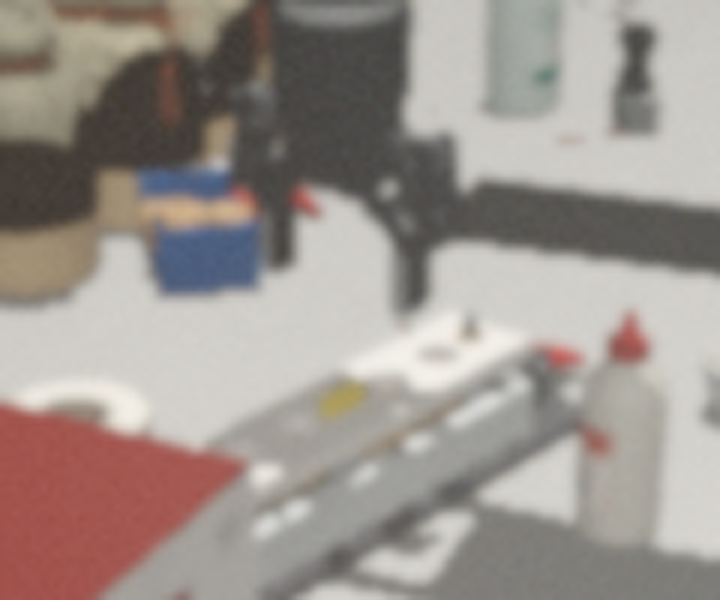

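The plate is jacked up level and stands proud of the rails, with the right pad at about (372,209) full-image, fully down. I'll descend and grip it.

>>> carry_out(deltas=[[[0,0.5,25],[0,0,0],1.0],[[0,0,25],[0,0,0],1.0],[[0,0,12],[0,0,0],1.0],[[0,0,9],[0,0,0],1.0],[[0,0,0],[0,0,0],1.0],[[0,0,0],[0,0,0],0.8],[[0,0,0],[0,0,0],0.7],[[0,0,0],[0,0,0],0.6],[[0,0,0],[0,0,0],0.6],[[0,0,0],[0,0,0],0.6]], grip_force=90)

```text
time_s: 21.05
tcp_pos: [0.5132, 0.033, 0.0222]
tcp_rot: [0.001, 0.8, 0.6, 0.001]
force: [-1.8, 0.7, 6.4]
finger_gap: 0.0572
grip_force: 95.1
```

>>> carry_out(deltas=[[[0,0,0],[0,0,0],0.0],[[0,0,0],[0,0,0],0.0],[[0,0,-1],[0,0,0],0.0],[[0,0,-2],[0,0,0],0.0],[[0,0,-3],[0,0,0],0.0],[[0,0,-4],[0,0,0],0.0],[[0,0,-4],[0,0,0],0.0],[[0,0,-4],[0,0,0],0.0],[[0,0,-3],[0,0,0],0.0],[[0,0,-2],[0,0,0],0.0]], grip_force=100)

```text
time_s: 22.05
tcp_pos: [0.5127, 0.0329, 0.0443]
tcp_rot: [0.0, 0.8, 0.6, 0.0]
force: [0.4, -0.6, -3.6]
finger_gap: 0.0573
grip_force: 107.1
```

```bash
python3 - <<'E'
from h import *
to(fx(0,0,.12),1.289)
s=manip.sense();print(s["wrist_torque"],s["grip_force"])
p=eyes.camera("side")
cv2.imwrite('pics/s5.png',cv2.cvtColor(cv2.resize(p['color'][150:250,280:400],None,fx=6,fy=6,interpolation=cv2.INTER_CUBIC),cv2.COLOR_RGB2BGR))
E
```

```text
t 22.05 tcp [0.5127 0.0329 0.0443] phi 1.288 tilt [ 0. -0.] fix [-0.0002 -0.0002  0.0443] gap 0.0573 F [ 0.4 -0.6 -3.6]
 delta tool mm [  0.2   0.3 -75.7] rz -0.001
[0.02837861 0.01223646 0.03536766] 107.05143570899963
```

View pics/s5.png

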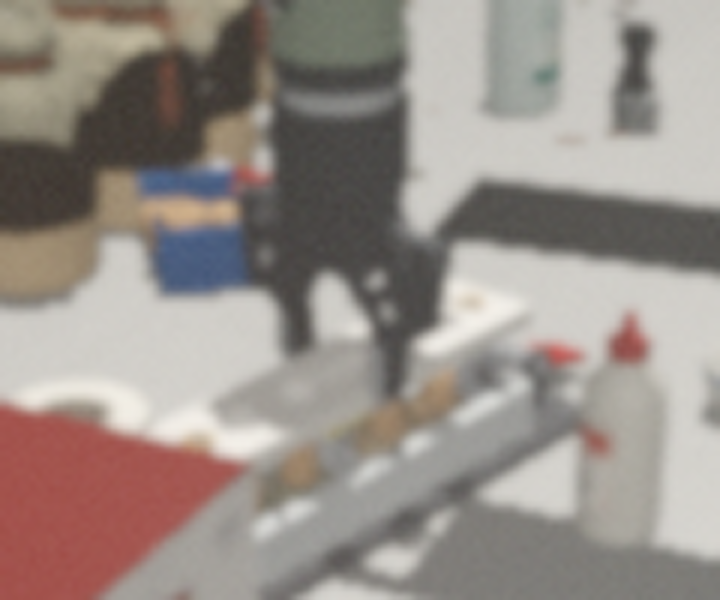

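The plate rises level and all four stoppers still stand in the fixture, three of them visible at about (330–353, 216–227). I'll raise it further and carry it to the mat.

>>> carry_out(deltas=[[[0,0,-5],[0,0,0],0.0],[[0,0,-10],[0,0,0],0.0],[[0,0,-15],[0,0,0],0.0],[[0,0,-20],[0,0,0],0.0],[[0,0,-20],[0,0,0],0.0],[[-5,0,-15],[0,0,0],0.0],[[-10,2,-7],[0,0,0],0.0],[[-20,4,-3],[0,0,0],0.0],[[-30,5,0],[0,0,0],0.0],[[-35,6,0],[0,0,0],0.0]])

```text
time_s: 23.1
tcp_pos: [0.5005, -0.0688, 0.139]
tcp_rot: [0.0, 0.799, 0.601, -0.0]
force: [0.7, -0.6, -3.8]
finger_gap: 0.0573
grip_force: 107.4
```

>>> carry_out(deltas=[[[-40,7,0],[0,0,0],0.0],[[-40,7,0],[0,0,0],0.0],[[-40,7,0],[0,0,0],0.0],[[-40,7,0],[0,0,0],0.0],[[-40,7,0],[0,0,0],0.0],[[-40,7,0],[0,0,0],0.0],[[-35,7,0],[0,0,0],0.0],[[-30,6,0],[0,0,0],0.0],[[-20,4,0],[0,0,0.04],0.0],[[-7,2,0],[0,0,0.08],0.0]])

```text
time_s: 24.1
tcp_pos: [0.4657, -0.4059, 0.1385]
tcp_rot: [-0.0, 0.836, 0.549, -0.0]
force: [0.9, -0.0, -4.0]
finger_gap: 0.0568
grip_force: 107.3
```

>>> carry_out(deltas=[[[0,0,0],[0,0,0.11],0.0],[[0,0,0],[0,0,0.13],0.0],[[0,0,0],[0,0,0.13],0.0],[[0,0,0],[0,0,0.13],0.0],[[0,0,0],[0,0,0.13],0.0],[[0,0,0],[0,0,0.13],0.0],[[0,0,0],[0,0,0.13],0.0],[[0,0,0],[0,0,0.1],0.0],[[0,0,0],[0,0,0.07],0.0],[[0,0,0],[0,0,0.03],0.0]])

```text
time_s: 25.1
tcp_pos: [0.4662, -0.4032, 0.1386]
tcp_rot: [-0.001, 0.999, 0.037, -0.0]
force: [0.6, 0.5, -4.8]
finger_gap: 0.0574
grip_force: 107.3
```

```bash
python3 - <<'E'
from h import *
to([.465,-.405,.06],.075)
p=eyes.camera("top");s=eyes.camera("side")
c=lambda a,y,x,h,w,f:cv2.resize(a[y:y+h,x:x+w],None,fx=f,fy=f,interpolation=cv2.INTER_CUBIC)
cv2.imwrite('pics/s6.png',cv2.cvtColor(np.vstack([c(p['color'],180,240,130,260,2.3)[:299,:598],c(s['color'],130,280,130,260,2.3)[:299,:598]]),cv2.COLOR_RGB2BGR))
E
```

```text
t 25.10 tcp [ 0.4662 -0.4032  0.1386] phi 0.075 tilt [-0.001  0.001] fix [ 0.0761 -0.432   0.1386] gap 0.0574 F [ 0.6  0.5 -4.8]
 delta tool mm [-1.3  1.8 78.6] rz -0.000
```

View pics/s6.png

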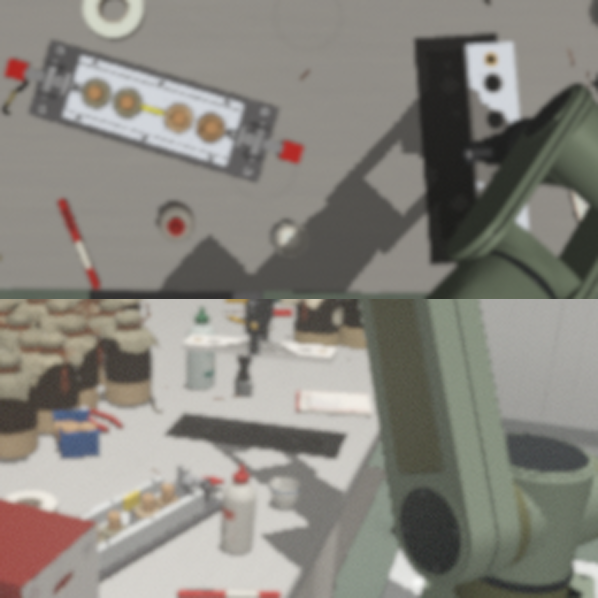

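The plate is over the mat, and all four stoppers and the other objects are undisturbed. Lowering now.

>>> carry_out(deltas=[[[-1,2,15],[0,0,0],0.0],[[0,0,25],[0,0,0],0.0],[[0,0,30],[0,0,0],0.0],[[0,0,25],[0,0,0],0.0],[[0,0,20],[0,0,0],0.0],[[0,0,15],[0,0,0],0.0],[[0,0,8],[0,0,0],0.0],[[0,0,6],[0,0,0],0.0],[[0,0,4],[0,0,0],0.0],[[0,0,2],[0,0,0],0.0]])

```text
time_s: 26.2
tcp_pos: [0.466, -0.406, -0.0108]
tcp_rot: [0.0, 0.999, 0.039, 0.0]
force: [0.1, -0.7, -4.1]
finger_gap: 0.0572
grip_force: 107.3
```

```bash
python3 - <<'E'
from h import *
to([.465,-.405,-.0208],.075)
p=eyes.camera("side");print(finder.find_in(p,"nest_plate"))
p=eyes.camera("top");H,S,V=hsv(p)
m=((V>150)&(S<60)).astype(np.uint8);m[:,:415]=0;m[:,480:]=0;m[:185]=0;m[305:]=0
ys,xs=np.nonzero(m);print(len(xs),xs.min(),xs.max(),ys.min(),ys.max())
ph=.075;u=np.array([np.cos(ph),np.sin(ph)]);v=np.array([-u[1],u[0]])
print(proj(p,[np.r_[np.array([.465,-.405])+a*.133*u+b*.03*v,.026] for a,b in((1,1),(1,-1),(-1,-1),(-1,1))]))
for r in range(ys.min(),ys.min()+12,3): q=xs[ys==r];print(r,q.min(),q.max())
E
```

```text
t 26.20 tcp [ 0.466  -0.406  -0.0108] phi 0.078 tilt [ 0.001 -0.001] fix [ 0.0767 -0.4347 -0.0108] gap 0.0572 F [ 0.1 -0.7 -4.1]
 delta tool mm [-0.9 -1.  10. ] rz 0.003
[{'xy': [395.4, 184.7], 'score': 0.58}]
427 431 451 202 232
[[430.41074018 203.31372805]
 [448.77634066 202.12712126]
 [455.42988672 285.13165178]
 [436.89198423 286.49676172]]
202 445 448
205 431 449
208 431 449
211 432 449
```

>>> carry_out(deltas=[[[0,0,2],[0,0,0],0.0],[[0,0,2],[0,0,0],0.0],[[0,0,1],[0,0,0],0.0],[[0,0,0],[0,0,0],0.0],[[0,0,0],[0,0,0],0.0],[[0,0,0],[0,0,0],0.0],[[0,0,0],[0,0,0],0.0],[[0,0,0],[0,0,0],0.0],[[0,0,0],[0,0,0],0.0],[[0,0,0],[0,0,0],0.0]])

```text
time_s: 27.35
tcp_pos: [0.4657, -0.4058, -0.0161]
tcp_rot: [0.0, 0.999, 0.039, 0.0]
force: [0.1, 0.6, -4.7]
finger_gap: 0.0573
grip_force: 107.3
```

>>> carry_out(deltas=[[[0,0,1],[0,0,0],0.0],[[0,0,1],[0,0,0],0.0],[[0,0,1],[0,0,0],0.0],[[0,0,0],[0,0,0],0.0],[[0,0,0],[0,0,0],0.0],[[0,0,0],[0,0,0],0.0],[[0,0,0],[0,0,0],0.0],[[0,0,0],[0,0,0],0.0],[[0,0,0],[0,0,0],0.0],[[0,0,0],[0,0,0],0.0]])

```text
time_s: 28.35
tcp_pos: [0.4657, -0.4057, -0.019]
tcp_rot: [0.0, 0.999, 0.039, 0.0]
force: [0.1, -0.7, -3.8]
finger_gap: 0.0571
grip_force: 107.3
```

>>> carry_out(deltas=[[[0,0,1],[0,0,0],0.0],[[0,0,1],[0,0,0],0.0],[[0,0,0],[0,0,0],0.0],[[0,0,0],[0,0,0],0.0],[[0,0,0],[0,0,0],0.0],[[0,0,0],[0,0,0],0.0],[[0,0,0],[0,0,0],0.0],[[0,0,0],[0,0,0],0.0],[[0,0,0],[0,0,0],0.0],[[0,0,0],[0,0,0],0.0]])

```text
time_s: 29.35
tcp_pos: [0.4658, -0.4059, -0.0201]
tcp_rot: [0.0, 0.999, 0.039, 0.0]
force: [-1.8, 2.0, 5.8]
finger_gap: 0.0572
grip_force: 108.3
```

The plate has touched down, so I'll release it and lift away.

>>> carry_out(deltas=[[[0,0,0],[0,0,0],0.75],[[0,0,0],[0,0,0],0.85],[[0,0,0],[0,0,0],1.0],[[0,0,0],[0,0,0],1.0],[[0,0,0],[0,0,0],1.0],[[0,0,-5],[0,0,0],1.0],[[0,0,-20],[0,0,0],1.0],[[0,0,-40],[0,0,0],1.0],[[0,0,-45],[0,0,0],1.0],[[0,0,-45],[0,0,0],1.0]])

```text
time_s: 30.35
tcp_pos: [0.4655, -0.4055, 0.1357]
tcp_rot: [-0.0, 0.999, 0.039, -0.0]
force: [1.0, -0.6, 0.5]
finger_gap: 0.0857
grip_force: 0.0
```

>>> carry_out(deltas=[[[0,0,-40],[0,0,0],1.0],[[-20,20,-20],[0,0,0],1.0],[[-30,30,0],[0,0,0],1.0],[[-30,30,0],[0,0,0],1.0],[[-30,30,0],[0,0,0],1.0],[[-30,30,0],[0,0,0],1.0],[[-20,10,0],[0,0,0],1.0],[[0,0,0],[0,0,0],1.0],[[0,0,0],[0,0,0],1.0],[[0,0,0],[0,0,0],1.0]])

```text
time_s: 31.35
tcp_pos: [0.3188, -0.5669, 0.1942]
tcp_rot: [-0.0, 0.999, 0.039, 0.0]
force: [0.2, 0.1, -0.8]
finger_gap: 0.0855
grip_force: 0.0
```

```bash
python3 - <<'E'
from h import *
p=eyes.camera("top");s=eyes.camera("side");H,S,V=hsv(p)
def rect(m,z):
    m=m.astype(np.uint8);m[:,:405]=0;m[:,475:]=0;m[:185]=0;m[308:]=0
    c=max(cv2.findContours(m,cv2.RETR_EXTERNAL,2)[0],key=cv2.contourArea)
    print(cv2.minAreaRect(np.array([at_z(p,q[0],z)[:2]*1000 for q in c],np.float32)))
rect((V>150)&(S<60),.017);rect(V<60,.005)
c=lambda a,y,x,h,w,f:cv2.resize(a[y:y+h,x:x+w],None,fx=f,fy=f,interpolation=cv2.INTER_CUBIC)
cv2.imwrite('pics/s7.png',cv2.cvtColor(np.vstack([c(p['color'],180,240,130,260,2.3)[:299,:598],c(s['color'],140,260,130,260,2.3)[:299,:598]]),cv2.COLOR_RGB2BGR))
E
```

```text
((466.6051025390625, -405.8155822753906), (264.5895690917969, 60.2322998046875), 4.4745378494262695)
((463.30633544921875, -405.98651123046875), (314.74224853515625, 116.15865325927734), 4.837977409362793)
```

View pics/s7.png

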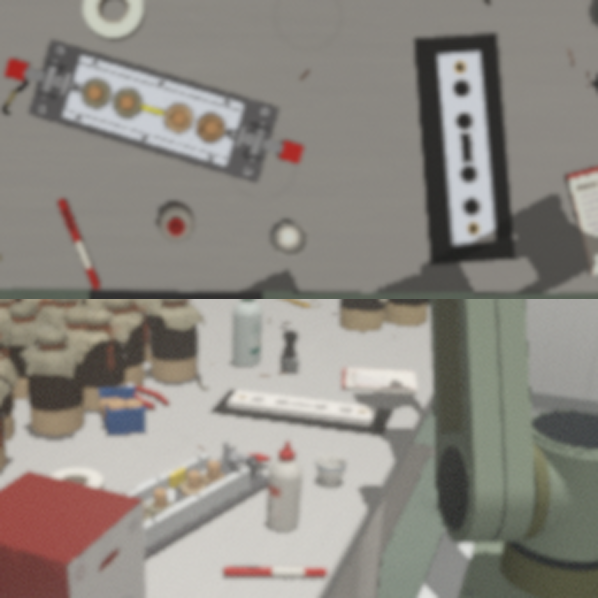

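The plate lies flat and lengthwise on the mat, within about 3 mm of its centre and 0.4° of its direction. All four stoppers stand in the fixture, at roughly (282–332, 220–235) in the top image, and the other objects are in place.

```bash
python3 -c "
from bench import manip
print(manip.finish_job())"
```

```text
the job is handed in; nothing more can be done
None
```

The job is handed in: the wing is in line with its slot, both levers are fully down, all four stoppers still stand in their pockets, and the plate lies flat and lengthwise within about 3 mm of the mat's centre, with nothing else moved, at about 31 s of the 67 s allowed.

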